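Take the fence stop out of the carving board's T-slot

ROBOT

A 7-joint arm with a two-finger parallel gripper is mounted at the origin on the work surface. World frame = base frame: x ahead of the robot, y to its left, z up, the work surface at z = 0. Lengths are in mm, angles in rad, forces in N, time in s.
With the tool pointing down it reaches from about 400 to 900 mm from the base axis. Payload 5.6 kg.
Tool frame: the origin (TCP) lies on the front face of the gripper's body, between the roots of the fingers; the fingertips stand 88 mm ahead of it and the grasp point (between the pads) lies 69 mm ahead of it; z points along the fingers, y is the line along which they close (so a half turn about z gives the same grasp; the last joint's range is limited). The gripper opens to 92 mm and grips with 3 to 60 N. Pads are 20 mm wide; open, the fingers measure 128 mm over their backs; the gripper's body (75 mm by 189 mm) begins 69 mm behind the grasp point.
Start: joints at [1.292, 0.468, -0.012, 1.603, 0.006, 1.071, -0.056], TCP at [151.813, -632.027, 302.692] pointing down, gripper open.
Joint ranges: [-2.53, 2.53], [-0.31, 2.02], [-1.57, 1.55], [0.28, 2.44], [-1.29, 4.43], [0.15, 1.84], [-2.92, 2.92]. Speed limits (rad/s): [2.57, 2.57, 3.14, 3.14, 3.14, 3.14, 3.14].

INTERFACE

Orientations are given as a rotation vector (axis times angle).
In Python, from cell import robot gives the robot as it stands.
- The arm moves only by the shell command python3 -m creep 'ROWS' [FORCE]. ROWS is text: rows parted by semicolons, each of 5 numbers parted by spaces: the shift along the tool's x, y, z in cm, then the turn about the tool's z in rad, then the closure in counts, from 0 (fully open) to 255 (shut). In form: dx dy dz roll hand; .... A call has 1 to 20 rows; each row is the pose to reach, as a shift and turn from the pose commanded when the call began, along the tool's axes at that moment; what a row does not reach only later rows make up. A row lasts 1/10 s, in which the tool goes at most 50 mm and 8.59 degrees, less where a joint would pass 70% of its speed; a pose out of reach is approached as far as the arm can. A call with a gripper value outside its range is refused whole. The fingers move at their own pace and stop on an object; FORCE is the grip in N (left out, the last holds). Time passes only in rows, so rows that repeat a pose let the fingers close. It gives the time, the measured TCP pose, the force, the opening and the grip force at its end, in the units of the state.
- robot.get_state(): the state, without advancing time (a new reading comes with each control period).
- robot.get_image(name): name is "scene" or "top" or "wrist"; returns a dict with "img" (384x512x3 uint8, red, green, blue), "range_z" (384x512 float32, mm along the optical axis (not along the pixel's ray), 0 where there is no reading), "camera_matrix" (3x3 intrinsics, pixels), "view" (4x4, takes a point from world to camera coordinates). Camera axes: x right, y up, looking along -z (the intrinsics and any distortion apply to the point x, -y, -z); pixel columns grow to the right and rows downward; lengths in mm; the calibration is good to about 2 mm. A picture is of the moment at which its call begins.
- robot.job_done(): hands the job in; it is judged then, once.
The state is a dict: "t": time; "joint_pos": joint angles; "qd": joint speeds; "tau": joint torques, N m; "tool_pos": TCP position; "ee_rot": TCP orientation; "wrist_force": force on the tool from outside, world axes, zero at the start; "moment": the same for the moment, N m; "opening": finger opening in mm; "gripper_force": force on a finger pad.
Only numpy, scipy, OpenCV 4.12 (cv2) and the standard library are available. Lean on these libraries where they do the work, as an engineer would, in place of code of your own. Each camera call takes 0.05 s, during which the arm holds its last target. There are 200 camera calls.

TASK

The next panel needs the carving board clear of its fence stop: slide the block-headed stop along its T-slot to the open end, lift it out there and set it down standing upright inside the wooden tray. Leave the round-headed dog where it is in the other slot.

Things in the scene. Friction and masses are not known exactly. Their poses are not given: they have to be found in the camera images.
- stop_mid (a point): Fence stop, loose in one of the board's T-slots: dark wood block head 30 (x) x 60 (y, along the slot) x 45 mm high on a steel neck 9 mm wide and foot 26 x 40 x 8 mm; 65 mm tall, about 0.16 kg. Point: its centre, 32.5 mm above its underside, z up; the wood spans 12.5 mm below to 32.5 mm above it. The foot rests on the slot floor and slides with 2 mm play each side; pinch the head across x.
- board: Fixed plywood board 220 (x) x 340 (y) x 18 mm; origin at the centre of its underside, z up. Two T-slots along y at x = -50 and +50 mm: aluminium tracks 42 mm wide, tops at z = 35 mm, open at y = -60 mm, closed by a dark block at y = +155. Slot floor = board top (z = 18), bare from y = -60 to -170; the lips (mouth 14 mm, underside z = 29) hold a foot down until it is wholly past y = -60.
- tray_in (a point): Fixed, empty, open wooden tray, 170 x 170 mm outside, 35 mm high, 6 mm walls, beside the board's bare end. Point: the centre of its inner floor; z up, x and y parallel to its walls, whose tops are about 30 mm above the point.
- dog_mid (a point): Clamp dog, a bystander in the board's other T-slot: round dark wood head 40 mm across and 45 mm high on the same steel neck and foot, 65 mm tall. Point: its centre, half-way up. To be left where it is.
Things that resemble listed ones, but are neither listed nor needed, are in the scene too. Leave any green look-alike of the part that bears stop_mid alone.

How it is judged:
By the outcome, as a careful person would: the job done as asked, in the order asked, and still so for the second after the job is handed in, with the robot touching nothing.
It also fails if it takes over 45 s, if anything falls off the work surface, if the arm or the gripper's body presses on something with over 40 N, if the wrist force passes 120 N, or if a joint passes its speed limit or range.

## Working session

There is one attempt and no reset: what is moved stays moved. The work goes in short steps, Python scripts to look and compute and a shell command to move; the robot and the scene stay as the last step left them, time stands still between calls to the robot, and variables do not carry over. Pictures are saved under pics/ and viewed, at most 10 in all, crops included, and the job is handed in when it is done.

```bash
mkdir -p pics; cat > h.py <<'E'
import numpy as np, cv2
from cell import robot
def grab(n,f=None):
    d=robot.get_image(n)
    if f: cv2.imwrite('pics/'+f,d['img'][:,:,::-1])
    return d
def world(d,u,v):
    z=float(d['range_z'][int(v),int(u)]); K=np.array(d['camera_matrix'])
    p=np.array([(u-K[0,2])/K[0,0]*z,-(v-K[1,2])/K[1,1]*z,-z,1])
    return (np.linalg.inv(np.array(d['view']))@p)[:3]
def cloud(d):
    z=d['range_z'].astype(float);K=np.array(d['camera_matrix']);v,u=np.indices(z.shape)
    p=np.stack([(u-K[0,2])/K[0,0]*z,-(v-K[1,2])/K[1,1]*z,-z,np.ones_like(z)],-1)
    return (p@np.linalg.inv(np.array(d['view'])).T)[...,:3]
E
python3 - <<'E'
from h import *
import pickle
for n in('top','scene'):
    d=grab(n,n+'1.png'); pickle.dump(d,open(n+'.pkl','wb'))
s=robot.get_state(); print(s['t'],s['tool_pos'],s['ee_rot'],s['opening'])
E
```

```text
0.1 [ 151.7037592  -631.65487018  301.83348311] [-3.11821986e+00 -3.69265872e-01  5.10016516e-04] 91.39652730116163
```

View pics/top1.png

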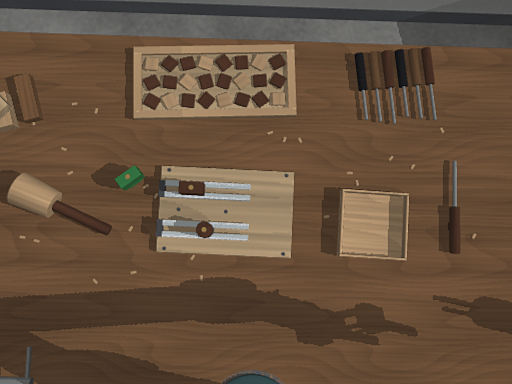

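View pics/scene1.png

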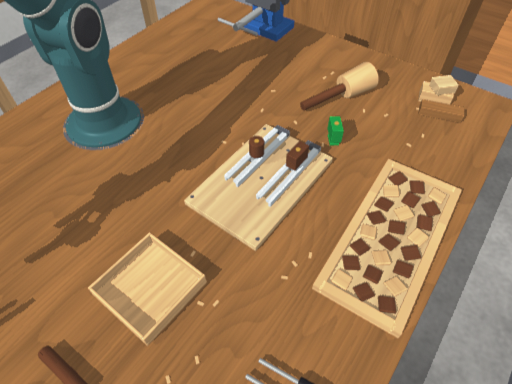

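Top view: the block-headed stop is at px (191,187). The candidates I could confuse it with are the round dog at (204,229) and the green look-alike at (129,178). The slots open to the right, toward the tray at (373,224). I'm choosing the dark rectangular head at (191,187).

```bash
python3 - <<'E'
from h import *
import pickle
d=pickle.load(open('top.pkl','rb'))
P=cloud(d)
for n,u,v in [('stop',191,187),('dog',204,229),('green',129,178),('boardTL',161,169),('TR',292,173),('BR',289,255),('BL',160,250),('tray',373,224),('trayfloor2',360,205)]:
    print(n,np.round(world(d,u,v),1))
def rect(mask,name):
    q=P[mask][:,:2].astype(np.float32); r=cv2.minAreaRect(q); print(name,mask.sum(),np.round(r[0],1),np.round(r[1],1),round(r[2],2),'med z',np.median(P[mask][:,2]).round(1))
v,u=np.indices(P.shape[:2]); z=P[...,2]
def box(a,b,c,e): return (u>a)&(u<b)&(v>c)&(v<e)
rect(box(172,210,172,205)&(z>70),'stop')
rect(box(190,220,215,242)&(z>70),'dog')
rect(box(145,300,160,262)&(z>10)&(z<24),'board')
rect(box(325,420,180,270)&(z>28),'tray')
for a,b in((172,208),(215,245)):
    rect(box(165,260,a,b)&(z>31)&(z<40),'track')
cv2.imwrite('pics/crop.png',cv2.resize(d['img'][160:265,110:300,::-1],None,fx=4,fy=4,interpolation=cv2.INTER_CUBIC))
E
```

```text
stop [564.  162.8  83.9]
dog [463.7 127.9  83.7]
green [584.4 317.6  64.2]
boardTL [6.187e+02 2.522e+02 5.000e-01]
TR [614.9 -86.1  19.7]
BR [405.9 -82.5  17.3]
BL [410.4 242.2  17.8]
tray [ 490.3 -298.3    6.7]
trayfloor2 [ 539.1 -266.2   -0.7]
stop 318 [514.4  96.3] [230.5  54.9] 53.2 med z 82.1
dog 220 [440.1  87.4] [132.5  38.4] 59.81 med z 82.2
board 9071 [513.4  81.1] [340.3 220.1] 88.78 med z 17.2
tray 695 [ 494.3 -181.2] [396.9 170. ] 87.5 med z 34.0
track 671 [564.2 126.7] [212.5  42.3] 88.8 med z 34.4
track 711 [464.1 125.2] [206.2  41.9] 88.82 med z 34.4
```

View pics/crop.png

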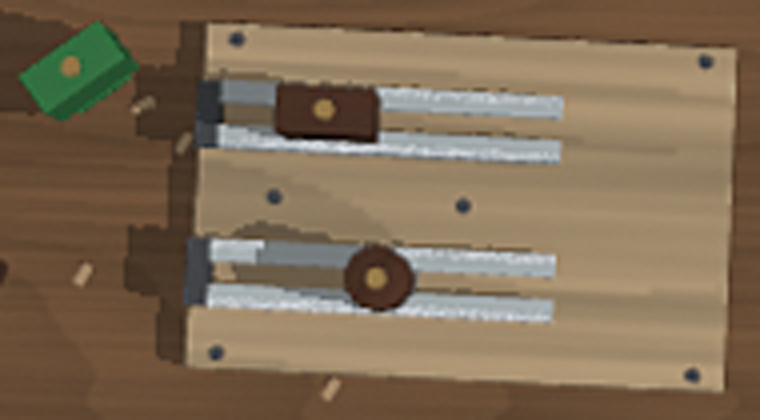

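The crop confirms it: a rectangular dark head in the upper slot at crop (325,110), with the round dog at (378,278) and the green look-alike at (75,70), off the board. Next I'll refine the numbers and express them in the tool frame.

```bash
cat >> h.py <<'E'
from scipy.spatial.transform import Rotation as Ro
def tool(target=None,ydir=None):
    s=robot.get_state(); R=Ro.from_rotvec(s['ee_rot']).as_matrix()
    print('t',round(s['t'],2),'tcp',np.round(s['tool_pos'],1),'f',np.round(s['wrist_force'],1),'open',round(s['opening'],1)); print('R',np.round(R,3).tolist())
    if target is not None: print('shift cm (tool axes)',np.round(R.T@(np.array(target)-s['tool_pos'])/10,2))
    if ydir is not None:
        y=R.T@np.append(ydir,0); a=np.arctan2(-y[0],y[1]); print('roll',round(a,4),'or',round((a+np.pi/2)%np.pi-np.pi/2,4) if 1 else 0)
E
python3 - <<'E'
from h import *
import pickle
d=pickle.load(open('top.pkl','rb')); P=cloud(d); im=d['img'].astype(int)
v,u=np.indices(P.shape[:2]); z=P[...,2]
def box(a,b,c,e): return (u>a)&(u<b)&(v>c)&(v<e)
m=box(172,210,172,205)&(z>78)&(z<90)&(abs(P[...,0]-564)<40)&(abs(P[...,1]-163)<60); q=P[m]
print('stop',m.sum(),cv2.minAreaRect(q[:,:2].astype(np.float32)),q[:,2].mean())
m=box(325,420,180,270)&(z>30)&(P[...,1]<-150); q=P[m]
print('tray',cv2.minAreaRect(q[:,:2].astype(np.float32)),q[:,2].mean())
m=box(355,390,205,240);print('floor',np.median(P[m][:,2]))
a=np.radians(-1.22); tool([563.5,163,240],[np.cos(a),np.sin(a)])
E
```

```text
stop 292 ((564.3073120117188, 163.18211364746094), (29.921707153320312, 58.6598014831543), 1.5289969444274902) 82.36902719984293
tray ((489.32550048828125, -294.18695068359375), (170.66957092285156, 169.96255493164062), 87.57532501220703) 34.139618098408974
floor 5.179144068668052
t 0.1 tcp [ 151.7 -631.7  301.8] f [-0.1 -0.6  1. ] open 91.4
R [[0.972, 0.234, -0.001], [0.234, -0.972, 0.002], [-0.0, -0.002, -1.0]]
shift cm (tool axes) [ 58.6  -67.64   6.28]
roll -1.3138 or -1.3138
```

```bash
r="";  python3 -m creep '58.6 -67.6 3 -1.314 0;58.6 -67.6 3 -1.314 0;58.6 -67.6 3 -1.314 0;58.6 -67.6 3 -1.314 0;58.6 -67.6 3 -1.314 0;58.6 -67.6 3 -1.314 0;58.6 -67.6 3 -1.314 0;58.6 -67.6 3 -1.314 0;58.6 -67.6 3 -1.314 80;58.6 -67.6 3 -1.314 80;58.6 -67.6 3 -1.314 80;58.6 -67.6 3 -1.314 80;58.6 -67.6 3 -1.314 80;58.6 -67.6 3 -1.314 80;58.6 -67.6 3 -1.314 80;58.6 -67.6 3 -1.314 80;58.6 -67.6 3 -1.314 80;58.6 -67.6 3 -1.314 80;58.6 -67.6 3 -1.314 80;58.6 -67.6 3 -1.314 80'
python3 - <<'E'
from h import *
a=np.radians(-1.22); tool([564.4,163,131],[np.cos(a),np.sin(a)])
d=grab('wrist','w1.png');P=cloud(d)
m=(abs(P[...,2]-82)<6)&(abs(P[...,0]-564)<40)&(abs(P[...,1]-163)<50);q=P[m]
print(m.sum(),cv2.minAreaRect(q[:,:2].astype(np.float32)) if len(q) else 0)
E
```

```text
t: 2.1
tool_pos: [563.3, 163.1, 271.8]
ee_rot: [-2.241, -2.2, 0.002]
wrist_force: [0.9, 0.3, 0.1]
opening: 63.3
gripper_force: 0.0
t 2.1 tcp [563.3 163.1 271.8] f [0.9 0.3 0.1] open 63.3
R [[0.019, 1.0, -0.002], [1.0, -0.019, -0.0], [-0.0, -0.002, -1.0]]
shift cm (tool axes) [-1.000e-02  1.400e-01  1.408e+01]
roll 0.0027 or 0.0027
1860 ((562.6885986328125, 163.94619750976562), (58.954036712646484, 29.80437469482422), 88.10283660888672)
```

View pics/w1.png

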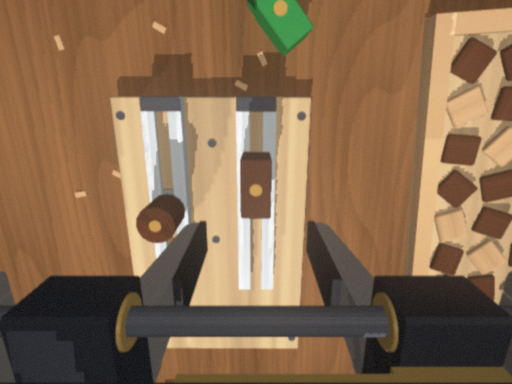

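The wrist view shows the stop's head at (256,185), centred between the fingers at about (185,310) and (340,310). The dog is at (160,218), clear of them. I'll descend and grip.

```bash
python3 -m creep '0 0.02 4 0.003 80;0 0.02 8 0.003 80;0 0.02 11 0.003 80;0 0.02 13 0.003 80;0 0.02 14.1 0.003 80;0 0.02 14.1 0.003 80;0 0.02 14.1 0.003 255;0 0.02 14.1 0.003 255;0 0.02 14.1 0.003 255;0 0.02 14.1 0.003 255;0 0.02 14.1 0.003 255;0 0.02 14.1 0.003 255' 20
```

```text
t: 3.35
tool_pos: [563.8, 162.3, 132.2]
ee_rot: [2.248, 2.195, -0.001]
wrist_force: [-2.6, -0.7, 6.1]
opening: 29.8
gripper_force: 20.0
```

```bash
python3 -m creep '-0.5 0 0 0 255;-1.5 0 0 0 255;-3 0 0 0 255;-4.5 -0.01 0 0 255;-6 -0.01 0 0 255;-7.5 -0.02 0 0 255;-9 -0.02 0 0 255;-10 -0.02 0 0 255;-10 -0.02 0 0 255'
python3 -c "
from h import *
tool([561.3,-35,132])"
```

```text
t: 4.25
tool_pos: [561.6, 61.9, 132.4]
ee_rot: [2.249, 2.194, 0.003]
wrist_force: [-2.4, 2.8, 5.5]
opening: 30.1
gripper_force: 20.0
t 4.25 tcp [561.6  61.9 132.4] f [-2.4  2.8  5.5] open 30.1
R [[0.025, 1.0, 0.001], [1.0, -0.025, 0.001], [0.001, 0.001, -1.0]]
shift cm (tool axes) [-9.69  0.21  0.03]
```

```bash
python3 -m creep '-0.5 0 0 0 255;-1.5 0.01 0 0 255;-3 0.02 0 0 255;-4.5 0.03 0 0 255;-6 0.04 0 0 255;-7.5 0.05 0 0 255;-9 0.06 0 0 255;-10 0.06 0 0 255;-10 0.06 0 0 255'
python3 - <<'E'
from h import *
tool([561.3,-35,132])
d=grab('scene'); cv2.imwrite('pics/s2.png',cv2.resize(d['img'][110:310,90:390,::-1],None,fx=2.6,fy=2.6))
E
```

```text
t: 5.15
tool_pos: [559.2, -35.6, 131.2]
ee_rot: [-2.243, -2.197, -0.003]
wrist_force: [0.0, -0.5, -0.1]
opening: 17.6
gripper_force: 0.0
t 5.15 tcp [559.2 -35.6 131.2] f [ 0.  -0.5 -0.1] open 17.6
R [[0.021, 1.0, -0.0], [1.0, -0.021, 0.003], [0.003, -0.0, -1.0]]
shift cm (tool axes) [ 0.07  0.2  -0.08]
```

View pics/s2.png

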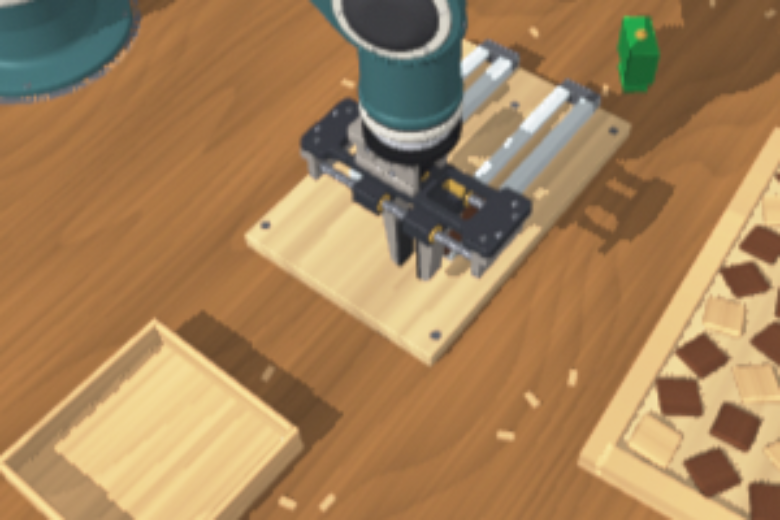

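The stop slipped out of the pads part-way and is hidden here behind the gripper (dark patch near (465,210)). I'll rise and look.

```bash
python3 -m creep '-3 0 -4 0 80;-5 0 -9 0 80;-5 0 -14 0 80;-5 0 -14 0 80;-5 0 -14 0 80'
python3 - <<'E'
from h import *
d=grab('wrist','w2.png');P=cloud(d)
m=(abs(P[...,2]-82)<8)&(abs(P[...,0]-562)<40)&(P[...,1]>-60)&(P[...,1]<260);q=P[m]
print(m.sum(),cv2.minAreaRect(q[:,:2].astype(np.float32)) if len(q) else 0, np.median(q[:,2]) if len(q) else 0)
d=grab('top','t2.png');P=cloud(d)
m=(abs(P[...,2]-82)<8)&(abs(P[...,0]-562)<30)&(P[...,1]>-60)&(P[...,1]<260);q=P[m]
print(m.sum(),cv2.minAreaRect(q[:,:2].astype(np.float32)) if len(q) else 0)
tool()
E
```

```text
t: 5.7
tool_pos: [558.6, -89.6, 273.0]
ee_rot: [2.248, 2.189, 0.0]
wrist_force: [-0.3, 0.2, -0.9]
opening: 49.6
gripper_force: 0.0
2627 ((561.3231201171875, 20.374080657958984), (60.19860076904297, 29.74420928955078), 89.37191772460938) 83.18415006001447
306 ((563.375, 20.33679962158203), (29.981359481811523, 58.36074447631836), 1.3701262474060059)
t 5.8 tcp [557.4 -88.8 270.4] f [ 0.1  0.1 -0.4] open 58.0
R [[0.025, 1.0, -0.002], [1.0, -0.025, -0.001], [-0.001, -0.002, -1.0]]
```

View pics/w2.png

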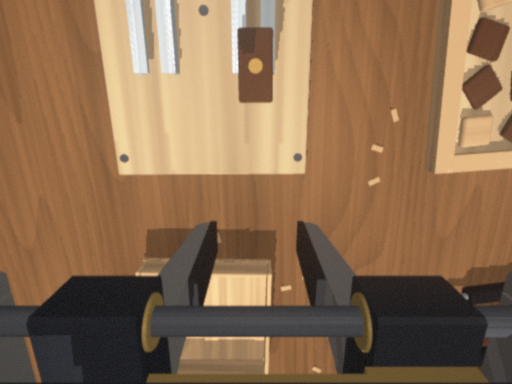

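The stop is at px (255,66), y≈20 and still upright, with half its foot still under the lips at the slot end. I'll regrip with more force and pull more gently.

```bash
python3 -m creep '5 0.1 0 0 80;10 0.1 0 0 80;10.95 0.1 4 0 80;10.95 0.1 8 0 80;10.95 0.1 12 0 80;10.95 0.1 13.9 0 80;10.95 0.1 13.9 0 80;10.95 0.1 13.9 0 255;10.95 0.1 13.9 0 255;10.95 0.1 13.9 0 255;10.95 0.1 13.9 0 255;10.95 0.1 13.9 0 255' 50; python3 -m creep '-0.3 0 0 0 255;-0.6 0 0 0 255;-0.9 0 0 0 255;-1.2 0 0 0 255;-1.5 0 0 0 255'
```

```text
t: 7.0
tool_pos: [561.4, 21.5, 133.5]
ee_rot: [-2.248, -2.194, 0.002]
wrist_force: [-3.4, -0.7, 6.2]
opening: 29.7
gripper_force: 49.9
t: 7.5
tool_pos: [561.1, 10.0, 133.6]
ee_rot: [-2.243, -2.196, -0.005]
wrist_force: [-3.0, 6.5, 5.6]
opening: 29.6
gripper_force: 49.9
```

```bash
python3 -m creep '-0.5 0 0 0 255;-1 0 0 0 255;-1.5 0 0 0 255;-2 0 0 0 255;-2.5 0 0 0 255;-3 0 0 0 255;-3 0 0 0 255'; python3 -m creep '-0.5 0 0 0 255;-1 0 0 0 255;-1.5 0 0 0 255;-2 0 0 0 255;-2.5 0 0 0 255;-2.5 0 0 0 255'; python3 - <<'E'
from h import *
tool()
d=grab('wrist')
cv2.imwrite('pics/w3.png',d['img'][:,:,::-1])
E
```

```text
t: 8.2
tool_pos: [561.7, -23.8, 133.5]
ee_rot: [2.248, 2.193, 0.003]
wrist_force: [0.6, 1.8, 5.5]
opening: 29.4
gripper_force: 49.9
t: 8.8
tool_pos: [561.1, -48.8, 133.4]
ee_rot: [2.248, 2.193, 0.003]
wrist_force: [0.7, 2.7, 6.8]
opening: 29.6
gripper_force: 49.9
t 8.8 tcp [561.1 -48.8 133.4] f [0.7 2.7 6.8] open 29.6
R [[0.025, 1.0, 0.002], [1.0, -0.025, 0.0], [0.0, 0.002, -1.0]]
```

View pics/w3.png

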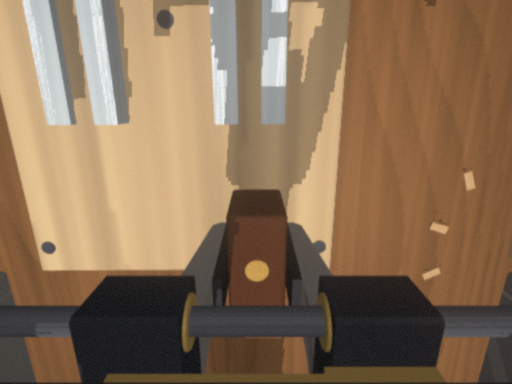

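The stop is held at (257,245), fully clear of the track ends at (248,123). Now I'll lift and carry it to the tray.

```bash
python3 -m creep '0 0 -1 0 255;0 0 -3 0 255;0 0 -6 0 255;0 0 -9 0 255;-4 -1 -9 0 255;-8 -2 -9 0 255;-12 -3.3 -9 0 255;-16 -4.4 -9 0 255;-20 -5.5 -9 0 255;-23 -6.3 -9 0 255;-24.7 -6.6 -9 0 255;-24.7 -6.6 -9 0 255;-24.7 -6.6 -9 0 255'
python3 - <<'E'
from h import *
tool([489.3,-294.2,122])
d=grab('wrist')
cv2.imwrite('pics/w4.png',d['img'][:,:,::-1])
d=grab('scene'); cv2.imwrite('pics/s4.png',cv2.resize(d['img'][110:350,60:380,::-1],None,fx=2.4,fy=2.4))
E
```

```text
t: 10.15
tool_pos: [487.7, -293.7, 222.5]
ee_rot: [-2.248, -2.193, 0.001]
wrist_force: [0.1, 0.4, -2.1]
opening: 29.5
gripper_force: 49.9
t 10.15 tcp [ 487.7 -293.7  222.5] f [ 0.1  0.4 -2.1] open 29.5
R [[0.025, 1.0, -0.001], [1.0, -0.025, 0.001], [0.0, -0.001, -1.0]]
shift cm (tool axes) [-0.05  0.18 10.05]
```

View pics/s4.png

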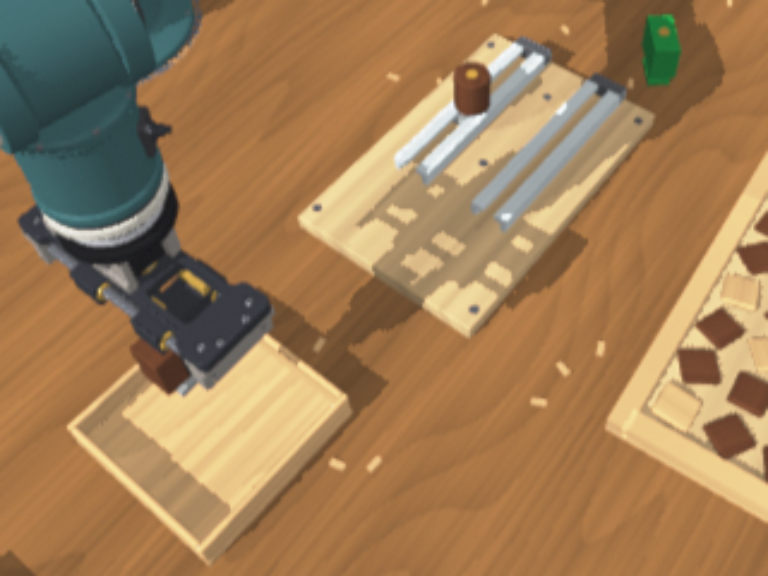

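The stop is held at (160,365) above the tray, and the dog is untouched at (472,85). I'll lower it.

```bash
python3 -m creep '0 0.15 3 0 255;0 0.15 6 0 255;0 0.15 8 0 255;0 0.15 9 0 255;0 0.15 9.6 0 255;0 0.15 9.9 0 255;0 0.15 9.9 0 255'
```

```text
t: 10.95
tool_pos: [490.3, -293.6, 124.2]
ee_rot: [2.247, 2.194, 0.0]
wrist_force: [-0.6, 0.4, -1.1]
opening: 30.1
gripper_force: 49.9
```

```bash
python3 -m creep '0 0 0.15 0 255;0 0 0.15 0 255'; python3 -m creep '0 0 0.15 0 255;0 0 0.15 0 255'
```

```text
t: 11.15
tool_pos: [490.1, -293.9, 122.7]
ee_rot: [2.247, 2.194, 0.0]
wrist_force: [-0.4, -1.2, -1.8]
opening: 29.2
gripper_force: 49.9
t: 11.35
tool_pos: [490.2, -294.0, 121.5]
ee_rot: [2.247, 2.194, -0.0]
wrist_force: [-0.8, -0.2, 4.3]
opening: 29.6
gripper_force: 49.9
```

Contact with the tray floor (+4 N). I'll release to a moderate opening, then rise.

```bash
python3 -m creep '0 0 0 0 200;0 0 0 0 160;0 0 0 0 110;0 0 0 0 80;0 0 0 0 80;0 0 0 0 80;0 0 -1 0 80;0 0 -3 0 80;0 0 -6 0 80;0 0 -10 0 80;0 0 -15 0 80;0 0 -15 0 80;-10 0 -15 0 80;-20 0 -15 0 80;-20 0 -15 0 80'
python3 - <<'E'
from h import *
d=grab('top');P=cloud(d)
m=(abs(P[...,0]-489)<70)&(abs(P[...,1]+294)<70)&(P[...,2]>55)&(P[...,2]<85);q=P[m]
print(m.sum(),cv2.minAreaRect(q[:,:2].astype(np.float32)),np.median(q[:,2]))
cv2.imwrite('pics/t5.png',cv2.resize(d['img'][150:280,130:430,::-1],None,fx=2.6,fy=2.6))
tool()
E
```

```text
t: 12.85
tool_pos: [486.0, -445.2, 271.3]
ee_rot: [2.246, 2.195, -0.001]
wrist_force: [0.8, -0.0, -0.8]
opening: 63.1
gripper_force: 0.0
318 ((492.4111328125, -294.8905334472656), (29.533218383789062, 61.99933624267578), 0.7358875274658203) 70.13075152395936
t 12.9 tcp [ 482.7 -455.6  270.2] f [-0.9 -7.7  0.5] open 63.2
R [[0.034, 0.999, -0.001], [0.999, -0.034, -0.006], [-0.006, -0.0, -1.0]]
```

View pics/t5.png

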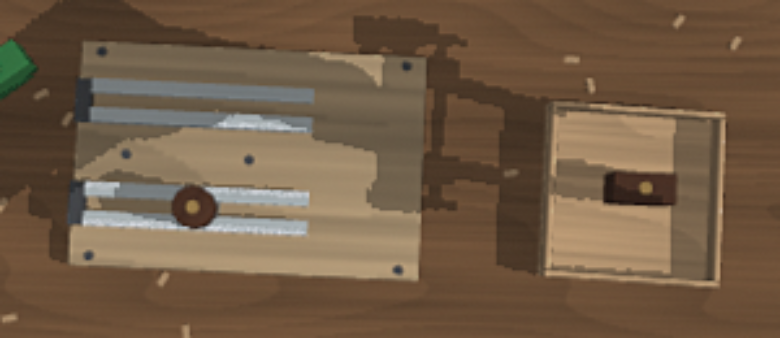

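The stop stands upright in the tray at (640,188), with its top at z = 70 mm as expected. The dog at (194,206) is in its original slot.

```bash
python3 -m creep '0 0 0 0 80;0 0 0 0 80;0 0 0 0 80'; python3 -c "
from cell import robot
print(robot.job_done())"
```

```text
t: 13.2
tool_pos: [486.9, -441.7, 270.8]
ee_rot: [-2.245, -2.197, -0.001]
wrist_force: [0.1, 0.3, 0.6]
opening: 63.5
gripper_force: 0.0
the job is handed in; nothing more can be done
None
```

The fence stop was slid out of the open end of its slot, lifted and set upright in the tray; it slipped from the grip once at the slot end and I regripped it. The dog was left in its slot, and the job was handed in at about 13 s.

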